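# Turn the pastry wheel end for end in its bench holder

### The arm

A 6-joint arm with a two-finger parallel gripper is mounted at the origin on the work surface. World frame = base frame: x ahead of the robot, y to its left, z up, the work surface at z = 0. Lengths are in m, angles in degrees, forces in N, time in s.
With the tool pointing down it reaches from about 0.275 to 1 m from the base axis. Payload 8.4 kg.
Tool frame: the origin (TCP) lies at the very end of the fingers, on their centre line; the grasp point (between the pads) lies 19 mm behind it; z points along the fingers, x is the direction in which the jaws open and shut, and the axes are right-handed (so a half turn about z gives the same grasp; the last joint's range is limited). The gripper opens to 85 mm and grips with 20 to 120 N. Pads are 22 mm wide; open, the fingers measure 114 mm over their backs; the gripper's body (76 mm by 85 mm) begins 54 mm behind the grasp point. The pads swing forward as they close: fully open they stand 13 mm farther back than shut.
Start: joints at [-63.85, 20.225, 93.587, -0, 66.188, -0.138], TCP at [0.277, -0.56, 0.231] pointing down, gripper open.
Joint ranges: [-150.9, 150.9], [-52.94, 120.26], [3.33, 152.33], [-74.26, 254.26], [0, 154.13], [-172.89, 172.89]. Speed limits (degrees/s): [127.2, 127.2, 159.86, 180, 180, 180].

### API

Orientations are given as [roll, pitch, yaw] about the fixed x, y, z axes, in that order (R = Rz(yaw) Ry(pitch) Rx(roll)).
In Python, from plant import env gives the robot as it stands. The module is installed in compiled form; this text tells all that it offers.
- The arm moves only by the tool jog_arm, never from a script. Its argument "plan" is a list of rows, each a list of 3 entries, a list of its own where there are three numbers: the shift along the tool's x, y, z in units of 30 mm (1.0 is 30 mm), then the turn, a rotation vector about the tool's x, y, z in units of 6 degrees (1.0 is 6 degrees), then the closure, from 0 (fully open) to 1 (shut). A call has 1 to 8 rows; each row is the pose to reach, as a shift and turn from the pose commanded when the call began, along the tool's axes at that moment; what a row does not reach only later rows make up. A row lasts 1/10 s, in which the tool goes at most 50 mm and 8.59 degrees, less where a joint would pass 70% of its speed; a pose out of reach is approached as far as the arm can. A call with a gripper value outside its range is refused whole. The fingers move at their own pace and stop on an object; "grip_force" is the grip in N (left out, the last holds). Time passes only in rows, so rows that repeat a pose let the fingers close. It gives the time, the measured TCP pose, the force and the opening at its end, in the units of the state.
- env.get_state(): the state, without advancing time (a new reading comes with each control period).
- env.grab_frame(name): name is "scene" or "top" or "wrist"; returns a dict with "frame" (480x640x3 uint8, red, green, blue), "range_z" (480x640 float32, m along the optical axis (not along the pixel's ray), 0 where there is no reading), "fx", "fy", "cx", "cy" (pixels), "position" and "orientation" of the camera in the world; the wrist camera has in their place "mount" (4x4, takes a point from camera to tool coordinates, whose origin is the TCP and whose axes are the tool frame's). Camera axes: x right, y down, z forward; pixel columns grow to the right and rows downward; lengths in m; the calibration is good to about 2 mm. A picture is of the moment at which its call begins: read the wrist's pose just before it.
- env.job_done(): hands the job in, once; it reports no verdict.
The state is a dict: "time_s": time; "qpos": joint angles; "qvel": joint speeds; "tau": joint torques, N m; "tcp_pos": TCP position; "orientation": TCP orientation; "force": force on the tool from outside, world axes, zero at the start; "moment": the same for the moment, N m; "opening": opening from 0.0 (shut) to 1.0 (fully open).
Only numpy, scipy, OpenCV 4.12 (cv2) and the standard library are available. Lean on these libraries where they do the work, as an engineer would, in place of code of your own. Each camera call takes 0.05 s, during which the arm holds its last target.

### The job

The double-ended pastry wheel is clamped in the blue bench holder with its plain steel wheel out over the yellow feed plate. Swing the red keeper fully aside, turn the tool end for end so that the fluted brass wheel is out over the feed plate, lay it back fully down in both saddles, and swing the keeper fully closed over it again. Leave the other kitchen things where they stand.

Things in the scene. Friction and masses are not known exactly. Their poses are not given: they have to be found in the camera images.
- holder: Blue base plate of the bench holder, 164 x 92 x 10 mm (local x -101 to 63, y -42 to 50), fixed on the pastry board, whose top is 22 mm above the table. Origin: on the board top, below the middle between the two saddles. x points to its back (away from the feed plate), y to the side of the keeper's post, z up. A tool lying home has its axis along x at y 0, z 45 mm.
- feed_plate (a point): centre of the top of the yellow feed plate (36 x 50 mm) at the holder's front end, at holder x -81, z 22 mm
- front_saddle (a point): Middle of the grey saddle nearer the feed plate, at holder x -40, z 45 mm. Each saddle is 14 mm long in x: an open-topped slot 24 mm wide, floor at z 33, cheeks 8 mm thick up to z 45, then leaning outward to a 37 mm wide mouth at z 54 mm. The gap between the two saddles is 66 mm.
- rear_saddle (a point): middle of the other, equal saddle, at holder x +40, z 45 mm, which the closed keeper crosses
- wheel_tool: Loose double-ended pastry wheel, 192 mm long, 0.10 to 0.21 kg. Origin at its middle; x runs from the plain to the fluted wheel. Wooden handle 104 mm long, 20 wide (y), 24 high (z), to be taken across its middle, between the saddles. Collars 30 mm across and 6 thick at x -55 and +55 go outside the saddles (5 mm play along x). At the start it lies home, its x along the holder's x.
- fluted_wheel (a point): centre of the fluted brass wheel (wavy rim, 32 mm across, 6 thick, standing upright), at the tool's x +80 mm
- plain_wheel (a point): centre of the plain steel wheel (smooth rim, 32 mm across, 6 thick, standing upright), at the tool's x -80 mm
- keeper (a joint): Angle (rad) of the red keeper about an upright post at the holder's x 40, y 36 mm. 0: closed, the arm points to the holder's -y over the rear saddle; grows counter-clockwise seen from above; 1.57: the arm points to the holder's +x, clear of the tool; stop at 1.75. Light friction (1.5 N at the pin); stays where left. Arm 14 mm wide, 56 long, at holder z 64 to 72 mm, just above the wheels and collars.
- keeper_pin (a point): centre of the top of the keeper's upright red pin: a round pin 14 mm across and 32 mm tall (holder z 72 to 104 mm) that stands on the arm 44 mm from the post's axis; push or pinch it to swing the keeper
- saucer: small blue ceramic sauce dish, 84 mm across, 22 mm high, on the pastry board beside the holder; origin under its centre
- scraper: dough scraper lying flat on the pastry board beside the holder: steel blade with a wooden back, about 120 x 90 x 14 mm; origin under its centre
- rolling_pin: thin wooden rolling pin, 200 mm long, 24 mm thick, lying near the board's far edge; origin under its centre
- mixing_bowl: steel mixing bowl, 190 mm across, 80 mm high, on the table to the right; origin under its centre
- sauce_bottle: amber glass bottle, 60 mm across, 190 mm high, on the table to the left; origin under its centre
- flour_jar: glass jar with steel cap, 90 mm across, 130 mm high, on the table to the left; origin under its centre
- chopstick_cup: white cup with chopsticks, 76 mm across, 215 mm high, on the table to the left; origin under its centre
Not all that is in view belongs to the job. Leave any orange look-alike of the wheel_tool alone.

How it is judged (in metres and radians):
On the way, in this order (a step that is already met when the one before it is completed fails the run):
1. the keeper is swung aside, clear of the tool (at least 1.2 rad) (value of joint keeper above 1.2 rad), for 0.1 s.
2. the tool lies reversed and home in both saddles, with the keeper still aside (x of fluted_wheel in the frame of holder between -0.092 and -0.068 m and x of plain_wheel in the frame of holder between 0.068 and 0.092 m and y of fluted_wheel in the frame of holder between -0.008 and 0.008 m and z of fluted_wheel in the frame of holder between 0.04 and 0.05 m and y of plain_wheel in the frame of holder between -0.008 and 0.008 m and z of plain_wheel in the frame of holder between 0.04 and 0.05 m and value of joint keeper above 0.8 rad), for 0.2 s.
At the end, for the whole second after the job is handed in: The tool lies at rest, home in both saddles and reversed: in the holder's frame the fluted wheel's centre is at x -80 and the plain wheel's at x +80 mm (both within 12 mm), each within 8 mm of y 0 and within 5 mm of z 45; the keeper is closed (below 0.15 rad) (x of fluted_wheel in the frame of holder between -0.092 and -0.068 m and x of plain_wheel in the frame of holder between 0.068 and 0.092 m and y of fluted_wheel in the frame of holder between -0.008 and 0.008 m and z of fluted_wheel in the frame of holder between 0.04 and 0.05 m and y of plain_wheel in the frame of holder between -0.008 and 0.008 m and z of plain_wheel in the frame of holder between 0.04 and 0.05 m and value of joint keeper below 0.15 rad and linear speed of wheel_tool below 0.01 m/s); the robot touches nothing.
It fails at once if another kitchen thing is shifted by more than 40 mm (distance of any of saucer, scraper, rolling_pin, mixing_bowl, sauce_bottle, flour_jar, chopstick_cup from where it was at the start of the episode above 0.04 m).
It also fails if it takes over 72 s, if anything falls off the work surface, if the arm or the gripper's body presses on something with over 40 N, if the wrist force passes 120 N, or if a joint passes its speed limit or range.

## Working session

There is one attempt and no reset: what is moved stays moved. The work goes in short steps, Python scripts to look and compute and a tool call to move; the robot and the scene stay as the last step left them, time stands still between calls to the robot, and variables do not carry over. Pictures are saved under pics/ and viewed, and the job is handed in when it is done.

Besides the shell and the picture viewer there is one more tool, called as name(argument=value, ...), one argument or row to a line, values as JSON. jog_arm: Moves the arm, as the interface text tells. Its arguments: {"type":"object","properties":{"plan":{"type":"array"},"grip_force":{"type":"number"}},"required":["plan"]}

```bash
mkdir -p pics; cat > h.py <<'E'
from plant import env
import numpy as np, cv2
from scipy.spatial.transform import Rotation as R
def grab(n):
    s=env.get_state(); f=env.grab_frame(n); return s,f
def cam(f,s):
    if 'mount' in f:
        T=np.eye(4);T[:3,:3]=R.from_euler('xyz',s['orientation'],degrees=True).as_matrix();T[:3,3]=s['tcp_pos']
        return T@np.array(f['mount'])
    T=np.eye(4);o=np.array(f['orientation'],float)
    T[:3,:3]=o if o.shape==(3,3) else R.from_euler('xyz',o,degrees=True).as_matrix()
    T[:3,3]=f['position'];return T
def pts(f,s):
    z=f['range_z'];v,u=np.mgrid[:480,:640]
    P=np.stack([(u-f['cx'])/f['fx']*z,(v-f['cy'])/f['fy']*z,z],-1);T=cam(f,s)
    W=P@T[:3,:3].T+T[:3,3];W[z==0]=np.nan;return W
def save(n,img): cv2.imwrite('pics/'+n,cv2.cvtColor(img,cv2.COLOR_RGB2BGR))
E
python3 - <<'E'
from h import *
import pickle
for n in['top','scene']:
    s,f=grab(n);save(n+'1.png',f['frame']);pickle.dump((s,f),open(n+'.pkl','wb'))
    print(n,f['position'],f['orientation'],f['fx'],f['cx'],f['cy'])
print(s)
E
```

```text
top [ 0.2164983  -0.03215853  1.67983097] [-170.82868512    1.2044299   -90.29637759] 556.5051438262273 308.1096480411404 236.79541577558805
scene [ 1.48163248 -0.24947602  1.18417227] [-135.2864444    -0.48706823   77.00860387] 572.7802951818985 317.9824979911621 240.95493944362656
{'time_s': 0.05, 'qpos': array([-6.38512633e+01,  2.02609384e+01,  9.36287943e+01,  4.57070331e-05,
        6.61885607e+01, -1.39402174e-01]), 'qvel': array([ 0.09992222, -0.05193553, -0.03784545, -0.03189359,  0.01265649,
        0.06625987]), 'tau': array([ 5.32370414e-04, -6.06894135e+01, -3.43170333e+01,  2.54983610e-05,
        4.04751452e-03, -1.13822313e-05]), 'tcp_pos': array([ 0.27657578, -0.55994377,  0.23058067]), 'orientation': array([-1.79999768e+02,  7.82930983e-02, -6.37118795e+01]), 'force': array([-0.11742781,  0.27471386, -0.557925  ]), 'moment': array([0.00943684, 0.07097126, 0.02363488]), 'opening': 0.9996314515459488}
```

View pics/top1.png

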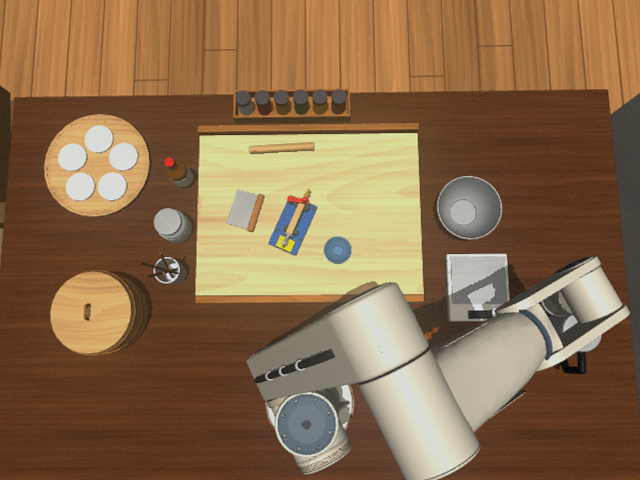

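View pics/scene1.png

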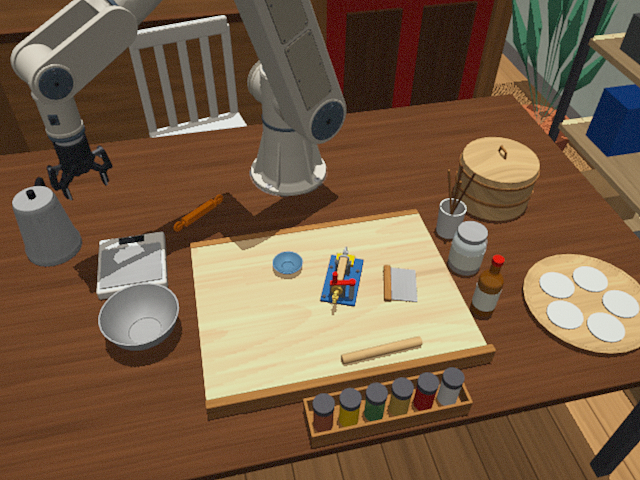

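The holder is at about (293,222) in top and (343,280) in scene. The orange look-alike lies off the board at top (430,333) / scene (198,213) and isn't the target. Next, an enlarged crop and the holder's pose.

```bash
python3 - <<'E'
from h import *
import pickle
s,f=pickle.load(open('top.pkl','rb'))
save('topc.png',cv2.resize(f['frame'][170:280,220:365],None,fx=5,fy=5,interpolation=cv2.INTER_CUBIC))
W=pts(f,s);h=cv2.cvtColor(f['frame'],cv2.COLOR_RGB2HSV)
m=(h[...,0]>100)&(h[...,0]<125)&(h[...,1]>120)
m[:,:255]=0;m[:,322:]=0;m[:170]=0;m[270:]=0
print(m.sum());P=W[m];print(np.nanmedian(P,0))
P=P[(P[:,2]>.015)&(P[:,2]<.05)]
r=cv2.minAreaRect(P[:,:2].astype(np.float32)*1000);print(r,cv2.boxPoints(r))
y=(h[...,0]>25)&(h[...,0]<32)&(h[...,1]>200);y[:,:265]=0;y[:,310:]=0;y[:225]=0;y[260:]=0
print('yel',y.sum(),np.nanmedian(W[y],0))
rd=((h[...,0]<5)|(h[...,0]>175))&(h[...,1]>200);rd[:,:270]=0;rd[:,320:]=0;rd[:180]=0;rd[230:]=0
print('red',rd.sum(),W[rd])
s,f=pickle.load(open('scene.pkl','rb'))
save('scenec.png',cv2.resize(f['frame'][235:320,300:420],None,fx=6,fy=6,interpolation=cv2.INTER_CUBIC))
E
```

```text
678
[0.52282386 0.04674278 0.03128822]
((520.3214111328125, 48.30826187133789), (89.6803970336914, 160.21493530273438), 65.94688415527344) [[428.8937    40.012096]
 [575.1969   -25.288845]
 [611.74915   56.604427]
 [465.44592  121.905365]]
yel 106 [0.46008044 0.06375506 0.04305787]
red 3 [[0.58338893 0.00755445 0.12453181]
 [0.58832397 0.04057292 0.09228736]
 [0.57887859 0.01309358 0.13150918]]
```

View pics/topc.png

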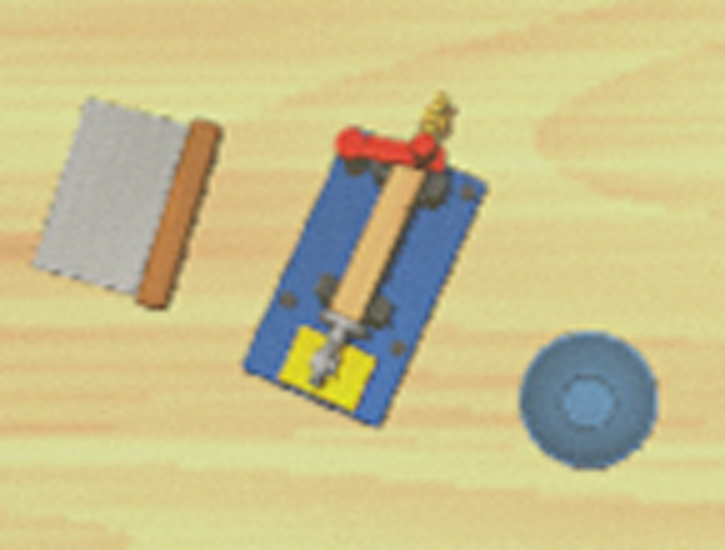

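View pics/scenec.png

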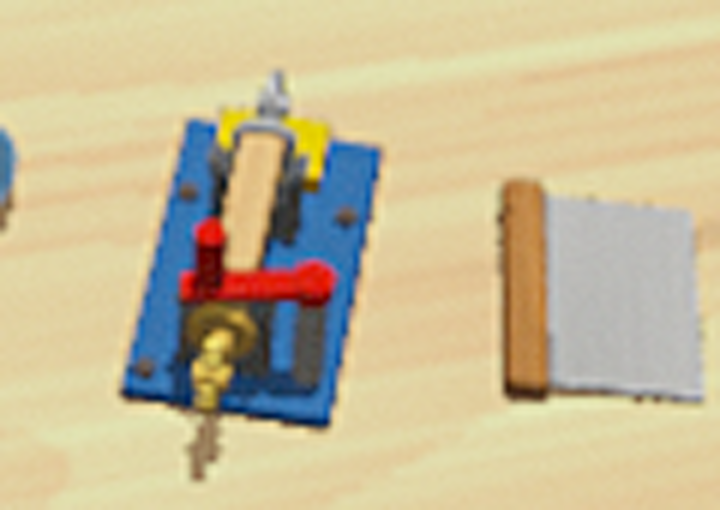

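The top crop shows the steel wheel over the yellow plate, the brass wheel at the back, and the red keeper with its post on the robot's left (holder +y), which fits the description. Estimated holder origin is (0.536, 0.037) with x-axis yaw about -24°. I'll move in for a wrist look.

```bash
cat >> h.py <<'E'
def delta(pos,yaw,s=None):
    s=s or env.get_state()
    R0=R.from_euler('xyz',s['orientation'],degrees=True)
    R1=R.from_euler('xyz',[180,0,yaw],degrees=True)
    d=R0.inv().apply(np.array(pos)-s['tcp_pos'])/.03
    rv=(R0.inv()*R1).as_rotvec(degrees=True)/6
    print('shift',d.round(3),'turn',rv.round(3))
E
python3 - <<'E'
from h import *
s,f=grab('wrist');print(np.round(f['mount'],3),f['fx'])
delta([.49,.05,.33],21)
E
```

```text
[[ 1.     0.     0.001  0.   ]
 [-0.001  0.952  0.307 -0.078]
 [-0.001 -0.307  0.952 -0.143]
 [ 0.     0.     0.     1.   ]] 391.5996026743843
shift [-15.085 -15.382  -3.293] turn [-8.0000e-03  9.0000e-03 -1.4118e+01]
```

jog_arm(
  plan=[
    [[-4,-4,-3.3],[0,0,-2]],
    [[-15.1,-15.4,-3.3],[0,0,-14.1]],
    [[-15.1,-15.4,-3.3],[0,0,-14.1]],
    [[-15.1,-15.4,-3.3],[0,0,-14.1]],
    [[-15.1,-15.4,-3.3],[0,0,-14.1]],
    [[-15.1,-15.4,-3.3],[0,0,-14.1]],
    [[-15.1,-15.4,-3.3],[0,0,-14.1]],
    [[-15.1,-15.4,-3.3],[0,0,-14.1]],
  ],
)

```text
invalid input
```

jog_arm(
  plan=[
    [[-4,-4,-3.3],[0,0,-2],0],
    [[-15.1,-15.4,-3.3],[0,0,-14.1],0],
    [[-15.1,-15.4,-3.3],[0,0,-14.1],0],
    [[-15.1,-15.4,-3.3],[0,0,-14.1],0],
    [[-15.1,-15.4,-3.3],[0,0,-14.1],0],
    [[-15.1,-15.4,-3.3],[0,0,-14.1],0],
    [[-15.1,-15.4,-3.3],[0,0,-14.1],0],
    [[-15.1,-15.4,-3.3],[0,0,-14.1],0],
  ],
)

```text
time_s: 0.95
tcp_pos: [0.4056, -0.1897, 0.2992]
orientation: [180.0, -0.0, 5.4]
force: [0.6, 0.5, -0.0]
opening: 1.005
```

```bash
python3 - <<'E'
from h import *
s=env.get_state();print(s['qpos'],s['orientation'],s['tcp_pos'])
delta([.49,.05,.33],21)
E
```

```text
[-2.52551305e+01  1.30975550e-01  1.09373996e+02  3.44342537e-03
  7.04782906e+01 -3.06314296e+01] [ 1.79994265e+02 -1.60560256e-02  5.37514976e+00] [ 0.40564585 -0.18967941  0.29921454]
shift [ 3.548 -7.691 -1.026] turn [ 1.000e-03 -3.000e-03 -2.604e+00]
```

jog_arm(
  plan=[
    [[3.5,-7.7,-1],[0,0,-2.6],0],
    [[3.5,-7.7,-1],[0,0,-2.6],0],
    [[3.5,-7.7,-1],[0,0,-2.6],0],
    [[3.5,-7.7,-1],[0,0,-2.6],0],
    [[3.5,-7.7,-1],[0,0,-2.6],0],
    [[3.5,-7.7,-1],[0,0,-2.6],0],
    [[3.5,-7.7,-1],[0,0,-2.6],0],
    [[3.5,-7.7,-1],[0,0,-2.6],0],
  ],
)

```text
time_s: 1.75
tcp_pos: [0.4893, 0.047, 0.3285]
orientation: [180.0, 0.1, 20.6]
force: [-0.6, -0.9, 0.4]
opening: 1.0
```

```bash
python3 - <<'E'
from h import *
import pickle
s,f=grab('wrist');pickle.dump((s,f),open('w1.pkl','wb'));save('w1.png',f['frame'])
print(s['tcp_pos'],s['orientation'])
W=pts(f,s);h=cv2.cvtColor(f['frame'],cv2.COLOR_RGB2HSV)
m=(h[...,0]>100)&(h[...,0]<125)&(h[...,1]>120)&(abs(W[...,2]-.032)<.012)
P=W[m];print(len(P),np.nanmedian(P,0))
r=cv2.minAreaRect(P[:,:2].astype(np.float32)*1000);print(r)
E
```

```text
[0.48931094 0.04700759 0.32850518] [1.79988280e+02 6.73033979e-02 2.06461750e+01]
3006 [0.50523109 0.07765271 0.03215126]
((520.3451538085938, 46.66263198852539), (89.14028930664062, 160.95314025878906), 66.13124084472656)
```

View pics/w1.png

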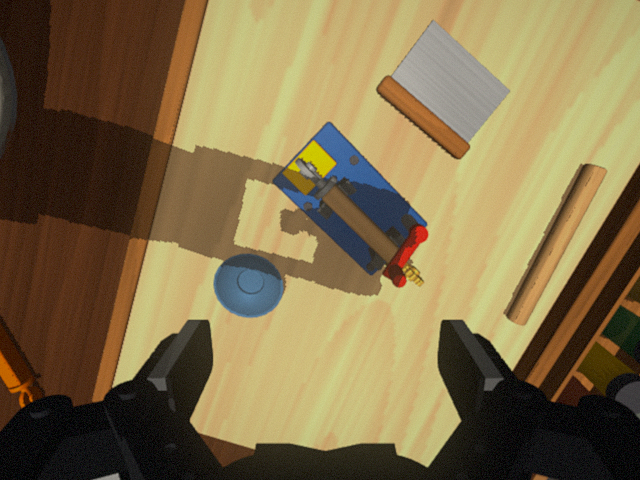

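```bash
python3 - <<'E'
from h import *
import pickle
s,f=pickle.load(open('w1.pkl','rb'))
W=pts(f,s);h=cv2.cvtColor(f['frame'],cv2.COLOR_RGB2HSV)
save('w1c.png',cv2.resize(f['frame'][110:300,260:440],None,fx=3,fy=3,interpolation=cv2.INTER_CUBIC))
O=np.array([.536,.0361,.022]);Rz=R.from_euler('z',-24,degrees=True)
H=Rz.inv().apply((W-O).reshape(-1,3)).reshape(480,640,3)*1000
def rep(n,m): print(n,m.sum(),np.nanmedian(H[m],0).round(1),np.nanpercentile(H[m],5,axis=0).round(1),np.nanpercentile(H[m],95,axis=0).round(1))
red=((h[...,0]<6)|(h[...,0]>174))&(h[...,1]>180)
near=(abs(H[...,0])<120)&(abs(H[...,1])<70)
rep('pintop',red&near&(H[...,2]>98))
rep('arm',red&near&(abs(H[...,2]-71)<5))
hand=(abs(H[...,0])<30)&(abs(H[...,1])<16)&(H[...,2]>52)&(H[...,2]<64)
rep('handle',hand)
for a in(-30,-15,0,15):
    m=hand&(abs(H[...,0]-a-7)<8);rep(a,m)
rep('yellow',near&(h[...,0]>24)&(h[...,0]<33)&(h[...,1]>180)&(H[...,0]<-50)&(abs(H[...,2]-22)<5))
rep('board',(abs(H[...,0])<150)&(abs(H[...,1])<150)&(H[...,2]<5))
E
```

```text
pintop 705 [-34.4  -5.5 374.8] [-103.   -49.8  104.2] [ 51.3  45.6 392.7]
arm 533 [43.8 22.5 72.7] [34.2 -0.6 71.1] [51.2 40.6 74.2]
handle 1080 [-0.7 -1.2 57. ] [-27.3 -10.4  55.2] [26.9  7.5 58.4]
-30 281 [-22.5  -1.1  57.1] [-29.2 -10.6  54.6] [-15.8   7.5  58.5]
-15 290 [-8.  -1.1 57.1] [-15.2 -10.1  55.2] [-0.8  7.5 58.4]
0 282 [ 6.7 -1.1 57.1] [ -0.3 -10.2  55.3] [14.1  7.5 58.5]
15 280 [21.9 -1.3 57. ] [ 14.7 -10.4  55.4] [29.3  7.4 58.3]
yellow 671 [-83.8  11.8  22.2] [-96.5 -11.6  20.8] [-65.9  21.6  23.6]
board 47231 [-8.1 22.1  0.3] [-141.1 -132.4   -1.1] [136.7 135.3   1.7]
```

View pics/w1c.png

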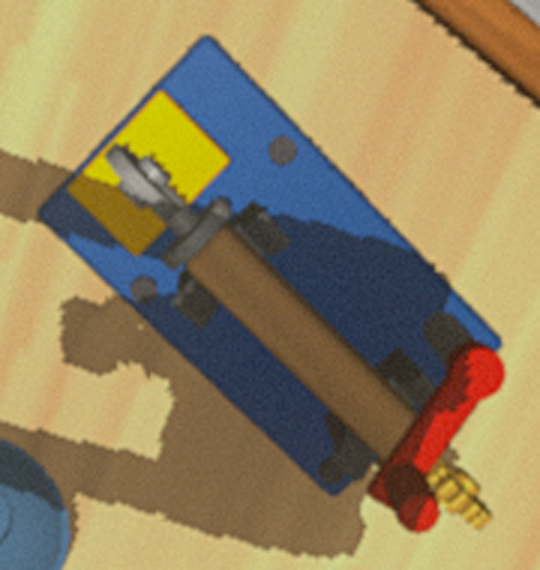

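```bash
cat >> h.py <<'E'
O=np.array([.5365,.0348,.022]);YH=-24.
RH=R.from_euler('z',YH,degrees=True)
def hw(x,y,z): return O+RH.apply(np.array([x,y,z])/1000)
def wh(W): return RH.inv().apply((W-O).reshape(-1,3)).reshape(W.shape)*1000
E
python3 - <<'E'
from h import *
import pickle
s,f=pickle.load(open('w1.pkl','rb'))
H=wh(pts(f,s));h=cv2.cvtColor(f['frame'],cv2.COLOR_RGB2HSV)
red=((h[...,0]<6)|(h[...,0]>174))&(h[...,1]>180)
m=red&(H[...,2]>100)&(H[...,2]<110)&(abs(H[...,0]-40)<30);print(m.sum(),H[m].mean(0),H[m].min(0),H[m].max(0))
delta(hw(40,-8,130),21)
E
```

```text
70 [ 50.16639372  -5.99512825 104.18173569] [ 43.92461664 -11.74489275 100.13582159] [ 54.69354747  -0.86681384 105.70765588]
shift [2.103 2.047 5.884] turn [ 0.002  0.01  -0.068]
```

```bash
python3 - <<'E'
from h import *
import pickle
s,f=pickle.load(open('w1.pkl','rb'))
H=wh(pts(f,s));h=cv2.cvtColor(f['frame'],cv2.COLOR_RGB2HSV)
red=((h[...,0]<8)|(h[...,0]>172))&(h[...,1]>150)
m=red&(abs(H[...,2]-72)<4)&(abs(H[...,0]-40)<40)
for y in range(-14,44,6):
    k=m&(abs(H[...,1]-y)<3)
    if k.sum(): print(y,k.sum(),H[k][:,0].min(),H[k][:,0].max(),H[k][:,0].mean())
E
```

```text
-14 24 43.82268554240641 53.25475258761402 46.75455210000689
-8 9 42.034761065046546 43.79414020035667 42.97916912265175
-2 43 41.24708589813778 53.55513729979736 45.77029615417655
4 70 39.790476276480966 53.2682787566872 46.37955218564619
10 81 37.300733471703495 52.32414075016975 44.67094563592054
16 74 36.42150781490328 50.16801907356506 43.01870398499255
22 84 34.75280032856955 49.10579322245319 41.57892700423093
28 73 32.363273068211186 47.46617839743488 40.00383363390981
34 105 30.422626890785406 47.983116621155396 38.66379403995208
40 90 30.65563106431586 47.26231706015012 38.549264466590756
```

The keeper starts about 0.24 rad open, with the pin at holder (49.5, -6.5). Moving above it, then down to pinch.

```bash
python3 - <<'E'
from h import *
delta(hw(49.5,-6.5,135),21)
delta(hw(49.5,-6.5,79),21)
E
```

```text
shift [2.364 2.234 5.717] turn [ 0.002  0.01  -0.068]
shift [2.366 2.234 7.584] turn [ 0.002  0.01  -0.068]
```

jog_arm(
  plan=[
    [[2.37,2.23,3],[0,0,-0.07],0.3],
    [[2.37,2.23,4.5],[0,0,-0.07],0.5],
    [[2.37,2.23,5.3],[0,0,-0.07],0.5],
    [[2.37,2.23,5.7],[0,0,-0.07],0.5],
    [[2.37,2.23,5.7],[0,0,-0.07],0.5],
    [[2.37,2.23,5.7],[0,0,-0.07],0.5],
    [[2.37,2.23,5.7],[0,0,-0.07],0.5],
  ],
  grip_force=20,
)

```text
time_s: 2.5
tcp_pos: [0.5806, 0.0096, 0.1603]
orientation: [179.9, -0.1, 21.0]
force: [0.8, 0.5, -0.7]
opening: 0.499
```

```bash
python3 - <<'E'
from h import *
s,f=grab('wrist');save('w2.png',f['frame']);print(s['tcp_pos'],s['opening'],wh(np.array([s['tcp_pos']])))
H=wh(pts(f,s));h=cv2.cvtColor(f['frame'],cv2.COLOR_RGB2HSV)
red=((h[...,0]<8)|(h[...,0]>172))&(h[...,1]>150)
m=red&(abs(H[...,2]-104)<4)&(abs(H[...,0]-40)<40);print(m.sum(),H[m].mean(0),H[m].min(0),H[m].max(0))
delta(hw(49.5,-6.5,79),21)
E
```

```text
[0.58064397 0.00964873 0.16030978] 0.49898964933156403 [[ 50.557469    -5.02185711 138.30978237]]
524 [ 48.72257537  -6.22572413 103.84359107] [ 42.6060337  -12.58099074 100.17762732] [ 55.62459125  -0.22077011 105.79303123]
shift [-0.077  0.013  1.988] turn [ 0.012 -0.033  0.005]
```

View pics/w2.png

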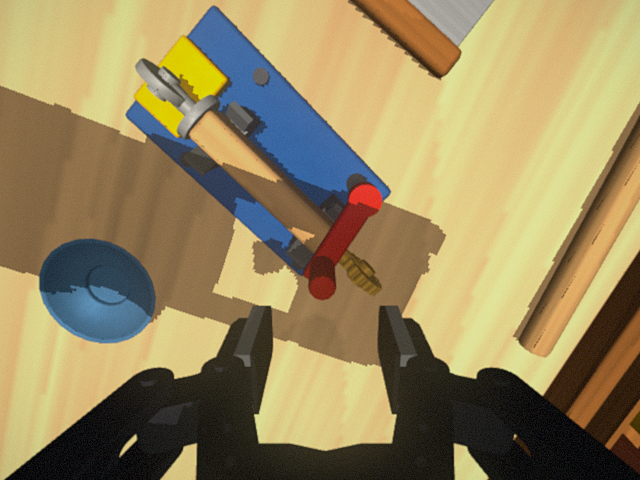

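Pin top is at pixel (322,288), centred between the fingers, holder (49,-6). Descend and pinch.

jog_arm(
  plan=[
    [[-0.05,0.03,1],[0,0,0],0.5],
    [[-0.05,0.03,1.9],[0,0,0],0.5],
    [[-0.05,0.03,1.9],[0,0,0],0.6],
    [[-0.05,0.03,1.9],[0,0,0],1],
    [[-0.05,0.03,1.9],[0,0,0],1],
    [[-0.05,0.03,1.9],[0,0,0],1],
    [[-0.05,0.03,1.9],[0,0,0],1],
    [[-0.05,0.03,1.9],[0,0,0],1],
  ],
  grip_force=20,
)

```text
time_s: 3.35
tcp_pos: [0.5802, 0.0087, 0.1032]
orientation: [179.9, -0.2, 21.1]
force: [-2.5, -0.8, 8.3]
opening: 0.155
```

```bash
python3 - <<'E'
from h import *
s=env.get_state();print(wh(np.array([s['tcp_pos']])),s['opening'],s['force'])
for t in (.45,.7,.95,1.2,1.4,1.55,1.65):
    delta(hw(39.5+44*np.sin(t),36-44*np.cos(t),80),21)
E
```

```text
[[50.50449259 -6.03528447 81.17495163]] 0.15479722966422713 [-2.5304815  -0.78147304  8.28429884]
shift [0.248 0.135 0.04 ] turn [ 0.012 -0.027  0.012]
shift [0.606 0.212 0.041] turn [ 0.012 -0.027  0.012]
shift [0.971 0.198 0.042] turn [ 0.012 -0.027  0.012]
shift [1.322 0.094 0.043] turn [ 0.012 -0.027  0.012]
shift [ 1.577 -0.05   0.044] turn [ 0.012 -0.027  0.012]
shift [ 1.747 -0.19   0.044] turn [ 0.012 -0.027  0.012]
shift [ 1.848 -0.296  0.044] turn [ 0.012 -0.027  0.012]
```

Gripped at 13 mm opening, matching the pin. Sweep the arc.

jog_arm(
  plan=[
    [[0.25,0.13,-0.1],[0,0,0],1],
    [[0.6,0.21,-0.1],[0,0,0],1],
    [[0.97,0.2,-0.1],[0,0,0],1],
    [[1.32,0.1,-0.1],[0,0,0],1],
    [[1.58,-0.05,-0.1],[0,0,0],1],
    [[1.75,-0.19,-0.1],[0,0,0],1],
    [[1.82,-0.27,-0.1],[0,0,0],1],
    [[1.82,-0.27,-0.1],[0,0,0],1],
  ],
)

```text
time_s: 4.15
tcp_pos: [0.6275, 0.0363, 0.1042]
orientation: [180.0, -0.0, 21.1]
force: [-1.1, -1.2, -2.8]
opening: 0.152
```

```bash
python3 - <<'E'
from h import *
s,f=grab('wrist');print(wh(np.array([s['tcp_pos']])),s['opening'],s['force']);save('w3.png',f['frame'])
E
```

```text
[[82.51831332 38.34243004 82.24212064]] 0.1523387927092734 [-1.09487814 -1.19970014 -2.75376911]
```

View pics/w3.png

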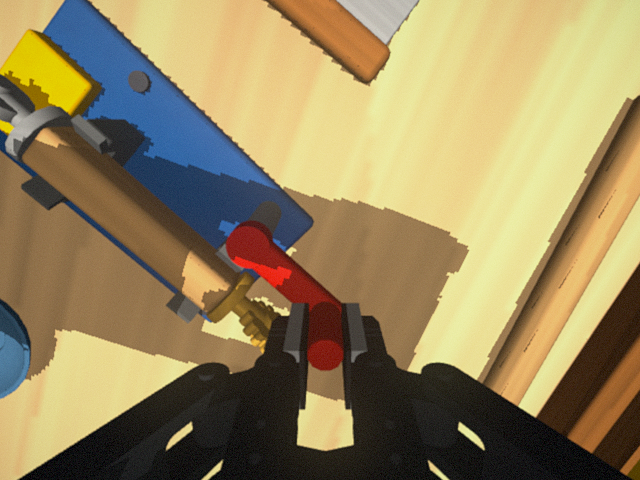

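Keeper is aside (about 1.6 rad), its arm parallel to the handle. Release and rise.

jog_arm(
  plan=[
    [[0,0,0],[0,0,0],0.5],
    [[0,0,0],[0,0,0],0.5],
    [[0,0,0],[0,0,0],0.5],
    [[0,0,-1.5],[0,0,0],0.5],
    [[0,0,-3],[0,0,0],0.5],
    [[0,0,-4],[0,0,0],0.5],
    [[0,0,-4],[0,0,0],0.5],
  ],
)

```text
time_s: 4.9
tcp_pos: [0.6298, 0.0362, 0.2294]
orientation: [179.9, -0.5, 21.1]
force: [0.7, 0.2, -0.0]
opening: 0.496
```

```bash
python3 - <<'E'
from h import *
s=env.get_state();print(s['qpos'],s['tcp_pos'],s['orientation'])
delta(hw(0,0,200),-114)
E
```

```text
[ 3.14735124e+00  2.05770755e+01  9.33274459e+01  1.36863143e-02
  6.55906866e+01 -1.79117131e+01] [0.62984458 0.03621016 0.22938953] [179.85665344  -0.48417268  21.05406905]
shift [-2.923 -1.074  0.219] turn [-0.083 -0.067 22.509]
```

jog_arm(
  plan=[
    [[-1,-0.5,0],[0,0,1.4],0],
    [[-2,-1,0],[0,0,2.8],0],
    [[-2.92,-1.07,0],[0,0,4.2],0],
    [[-2.92,-1.07,0],[0,0,5.6],0],
    [[-2.92,-1.07,0],[0,0,7],0],
    [[-2.92,-1.07,0],[0,0,8.4],0],
    [[-2.92,-1.07,0],[0,0,9.8],0],
    [[-2.92,-1.07,0],[0,0,11.2],0],
  ],
)

```text
time_s: 5.7
tcp_pos: [0.5332, 0.0345, 0.2232]
orientation: [180.0, 0.0, -46.5]
force: [-0.1, -0.5, -0.2]
opening: 0.996
```

jog_arm(
  plan=[
    [[0,0,0],[0,0,1.4],0],
    [[0,0,0],[0,0,2.8],0],
    [[0,0,0],[0,0,4.2],0],
    [[0,0,0],[0,0,5.6],0],
    [[0,0,0],[0,0,7],0],
    [[0,0,0],[0,0,8.4],0],
    [[0,0,0],[0,0,9.8],0],
    [[0,0,0],[0,0,11.2],0],
  ],
)

```text
time_s: 6.5
tcp_pos: [0.5332, 0.0345, 0.2231]
orientation: [180.0, -0.0, -113.7]
force: [-0.0, 0.6, -0.8]
opening: 1.001
```

jog_arm(
  plan=[
    [[0,0,0],[0,0,0.1],0],
    [[0,0,0],[0,0,0.1],0],
  ],
)

```text
time_s: 6.7
tcp_pos: [0.5334, 0.0345, 0.2235]
orientation: [180.0, -0.0, -113.7]
force: [-0.1, 0.7, 0.6]
opening: 0.996
```

```bash
cat > look.py <<'E'
from h import *
import sys
s,f=grab('wrist');save(sys.argv[1],f['frame']);print(s['qpos'].round(1),s['tcp_pos'],s['orientation'],'H',wh(np.array([s['tcp_pos']])))
H=wh(pts(f,s))
hand=(abs(H[...,0])<32)&(abs(H[...,1])<16)&(H[...,2]>52)&(H[...,2]<64)
for a in(-25,0,25):
    m=hand&(abs(H[...,0]-a)<6);
    if m.sum(): print(a,m.sum(),np.percentile(H[m],[2,50,98],axis=0).round(1)[:,1:].tolist())
E
python3 look.py w4.png
```

```text
[  3.5  12.7 105.1   0.   62.3 117.3] [0.53340921 0.03446015 0.223467  ] [ 1.79967484e+02 -1.23480794e-02 -1.13728332e+02] H [[ -2.68534681  -1.5676052  201.46699706]]
-25 358 [[-9.2, 55.1], [0.1, 56.8], [9.5, 58.3]]
0 392 [[-9.7, 54.6], [-0.2, 56.8], [9.3, 58.4]]
25 432 [[-9.4, 54.1], [0.2, 56.8], [9.9, 58.3]]
```

View pics/w4.png

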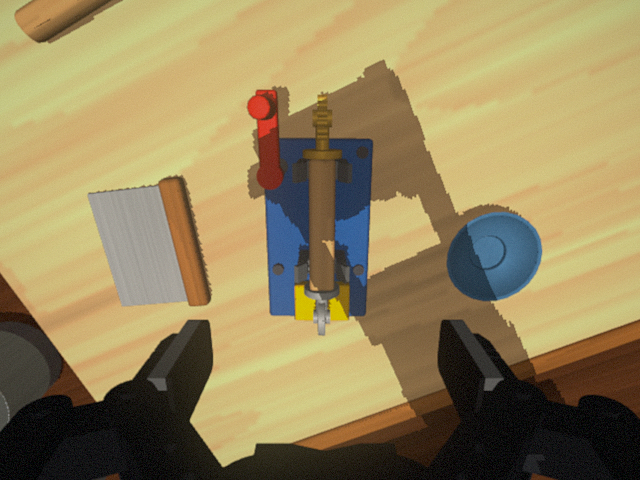

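View is aligned: handle vertical at column 322, keeper arm parallel at (265,140), brass wheel (322,110) at the back. Check collar x positions and the descent numbers.

```bash
python3 - <<'E'
from h import *
s,f=grab('wrist');H=wh(pts(f,s))
for n,lo,hi in(('rear',45,100),('front',-100,-45)):
    m=(H[...,0]>lo)&(H[...,0]<hi)&(abs(H[...,1])<14)&(H[...,2]>57.5)&(H[...,2]<66)
    hh,e=np.histogram(H[m][:,0],bins=np.arange(lo,hi,3));print(n,list(zip(e.astype(int).tolist(),hh.tolist())))
delta(hw(0,0,90),-114);delta(hw(0,0,28),-114)
E
```

```text
rear [(45, 15), (48, 42), (51, 89), (54, 60), (57, 0), (60, 0), (63, 0), (66, 18), (69, 34), (72, 40), (75, 46), (78, 40), (81, 43), (84, 37), (87, 8), (90, 0), (93, 0), (96, 0)]
front [(-100, 0), (-97, 0), (-94, 4), (-91, 19), (-88, 18), (-85, 20), (-82, 25), (-79, 30), (-76, 23), (-73, 6), (-70, 0), (-67, 0), (-64, 0), (-61, 45), (-58, 62), (-55, 31), (-52, 14), (-49, 20)]
shift [-0.051 -0.088  3.722] turn [ 0.003 -0.001  0.042]
shift [-0.051 -0.089  5.789] turn [ 0.003 -0.001  0.042]
```

jog_arm(
  plan=[
    [[-0.05,0,1.5],[0,0,0.04],0],
    [[-0.05,0,3],[0,0,0.04],0],
    [[-0.05,0,4],[0,0,0.04],0.3],
    [[-0.05,0,5],[0,0,0.04],0.4],
    [[-0.05,0,5.5],[0,0,0.04],0.4],
    [[-0.05,0,5.78],[0,0,0.04],0.4],
    [[-0.05,0,5.78],[0,0,0.04],0.4],
  ],
  grip_force=40,
)

```text
time_s: 7.5
tcp_pos: [0.5338, 0.0358, 0.0497]
orientation: [179.9, -0.0, -114.1]
force: [-0.0, -0.9, 1.1]
opening: 0.599
```

```bash
python3 look.py w5.png
```

```text
[  3.7  26.5 112.2  -0.   41.4 117.8] [0.53375954 0.03580409 0.04970515] [ 1.79918325e+02 -4.33925720e-02 -1.14103583e+02] H [[-2.91193372 -0.19736135 27.70515464]]
-25 1512 [[-9.5, 54.5], [0.1, 56.8], [9.6, 57.9]]
0 1810 [[-9.5, 54.4], [0.0, 56.8], [9.5, 58.0]]
25 2159 [[-9.5, 54.5], [-0.1, 56.8], [9.4, 58.0]]
```

View pics/w5.png

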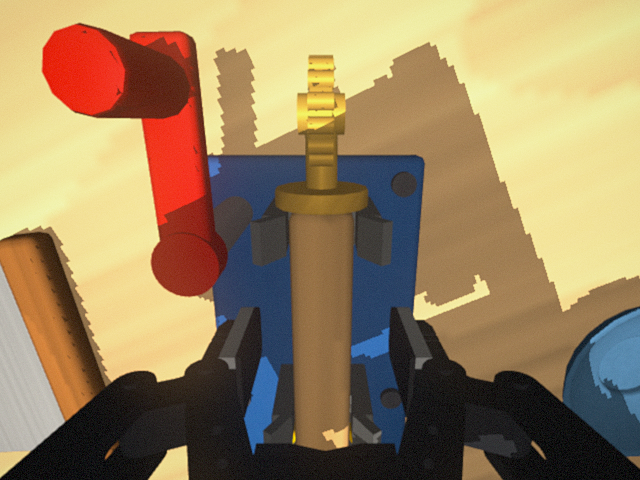

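Fingers straddle the handle symmetrically (column 322) and clear of the saddles. Close and lift.

jog_arm(
  plan=[
    [[0,0,0],[0,0,0],1],
    [[0,0,0],[0,0,0],1],
    [[0,0,0],[0,0,0],1],
    [[0,0,0],[0,0,0],1],
    [[0,0,0],[0,0,0],1],
    [[0,0,0],[0,0,0],1],
  ],
  grip_force=50,
)

```text
time_s: 8.15
tcp_pos: [0.5351, 0.0358, 0.0517]
orientation: [-179.9, 0.1, -114.2]
force: [-1.0, -0.6, 7.0]
opening: 0.231
```

jog_arm(
  plan=[
    [[0,0,-0.3],[0,0,0],1],
    [[0,0,-0.8],[0,0,0],1],
    [[0,0,-1.5],[0,0,0],1],
    [[0,0,-2.3],[0,0,0],1],
    [[0,0,-3.2],[0,0,0],1],
    [[0,0,-3.7],[0,0,0],1],
    [[0,0,-4],[0,0,0],1],
    [[0,0,-4],[0,0,0],1],
  ],
)

```text
time_s: 8.95
tcp_pos: [0.5349, 0.0359, 0.1719]
orientation: [-179.9, 0.1, -114.2]
force: [-0.1, -0.6, -1.6]
opening: 0.219
```

```bash
python3 look.py w6.png
```

```text
[  3.7  16.2 107.8  -0.   55.9 117.9] [0.53490167 0.03587698 0.17194954] [-1.79880638e+02  6.20276780e-02 -1.14173511e+02] H [[ -1.89818964   0.33377075 149.94953765]]
```

View pics/w6.png

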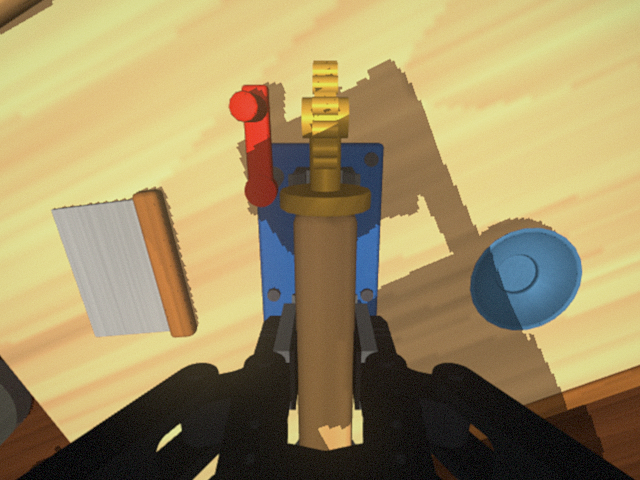

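Tool held level, brass wheel at (325,90). Turn end for end (joint 6: 118 → -62).

jog_arm(
  plan=[
    [[0,0,0],[0,0,-0.6],1],
    [[0,0,0],[0,0,-1.8],1],
    [[0,0,0],[0,0,-3],1],
    [[0,0,0],[0,0,-4.2],1],
    [[0,0,0],[0,0,-5.4],1],
    [[0,0,0],[0,0,-6.6],1],
    [[0,0,0],[0,0,-7.8],1],
    [[0,0,0],[0,0,-9],1],
  ],
)

```text
time_s: 9.8
tcp_pos: [0.5334, 0.0358, 0.1692]
orientation: [179.9, 0.1, -59.9]
force: [-0.1, -0.5, -0.5]
opening: 0.224
```

jog_arm(
  plan=[
    [[0,0,0],[0,0,-1.3],1],
    [[0,0,0],[0,0,-2.6],1],
    [[0,0,0],[0,0,-3.9],1],
    [[0,0,0],[0,0,-5.2],1],
    [[0,0,0],[0,0,-6.5],1],
    [[0,0,0],[0,0,-7.8],1],
    [[0,0,0],[0,0,-9.1],1],
    [[0,0,0],[0,0,-10.4],1],
  ],
)

```text
time_s: 10.6
tcp_pos: [0.5334, 0.0358, 0.1692]
orientation: [180.0, 0.1, 2.5]
force: [0.1, 0.5, -1.9]
opening: 0.222
```

jog_arm(
  plan=[
    [[0,0,0],[0,0,-1.3],1],
    [[0,0,0],[0,0,-2.6],1],
    [[0,0,0],[0,0,-3.9],1],
    [[0,0,0],[0,0,-5.2],1],
    [[0,0,0],[0,0,-6.5],1],
    [[0,0,0],[0,0,-7.8],1],
    [[0,0,0],[0,0,-9.1],1],
    [[0,0,0],[0,0,-10],1],
  ],
)

```text
time_s: 11.4
tcp_pos: [0.5334, 0.0358, 0.1691]
orientation: [-179.9, 0.1, 62.5]
force: [0.0, -1.1, -1.7]
opening: 0.228
```

```bash
python3 - <<'E'
from h import *
s,f=grab('wrist');print(s['qpos'].round(1),s['orientation'],s['opening'],s['force'],wh(np.array([s['tcp_pos']])))
save('w7.png',f['frame'])
H=wh(pts(f,s))
m0=(abs(H[...,1])<20)&(H[...,2]>140)&(H[...,2]<200)
for a in range(-110,110,6):
    m=m0&(H[...,0]>=a)&(H[...,0]<a+6)
    if m.sum()>10: print(a,m.sum(),np.percentile(H[m],[3,50,97],axis=0).round(1)[:,1:].tolist())
delta(hw(-2,0,150),66)
E
```

```text
[  3.7  16.4 108.    0.   55.8 -58.9] [-1.79880442e+02  7.16037012e-02  6.25303412e+01] 0.2280031597887879 [ 0.01580795 -1.06303802 -1.74401167] [[ -3.24498897  -0.36920242 147.14668606]]
-104 43 [[1.0, 162.4], [3.8, 163.8], [7.5, 164.8]]
-98 468 [[0.7, 169.1], [3.9, 171.0], [7.3, 176.1]]
-92 762 [[-2.8, 164.6], [3.5, 175.3], [9.5, 178.7]]
-86 1075 [[-3.3, 167.0], [3.4, 176.0], [9.9, 179.1]]
-80 850 [[-3.2, 164.0], [3.1, 175.2], [9.3, 179.1]]
-74 596 [[-2.1, 163.3], [2.7, 170.8], [7.3, 176.1]]
-68 583 [[-2.5, 163.6], [2.1, 166.7], [6.8, 168.2]]
-62 2269 [[-11.3, 156.3], [1.3, 173.1], [14.8, 177.6]]
-56 1204 [[-7.9, 169.8], [1.9, 174.1], [13.5, 177.0]]
-50 1188 [[-8.1, 172.2], [1.2, 174.3], [10.5, 175.6]]
-44 1111 [[-8.3, 172.5], [0.9, 174.4], [10.1, 175.6]]
-38 1093 [[-8.9, 172.4], [0.4, 174.3], [9.8, 175.5]]
-32 1026 [[-9.2, 172.5], [0.1, 174.4], [9.3, 175.5]]
-26 994 [[-9.6, 172.2], [-0.2, 174.4], [9.1, 175.6]]
-20 3220 [[-18.9, 157.9], [-10.5, 180.2], [18.0, 199.2]]
-14 3046 [[-19.1, 155.3], [10.0, 174.6], [19.4, 197.1]]
-8 1274 [[-12.6, 173.0], [-1.4, 174.7], [10.0, 193.2]]
-2 1266 [[-13.1, 173.1], [-1.8, 174.7], [9.8, 194.0]]
4 1070 [[-13.2, 173.3], [-1.3, 174.6], [9.5, 196.4]]
10 777 [[-11.8, 172.3], [-2.3, 174.4], [6.8, 175.4]]
16 722 [[-11.8, 172.5], [-3.0, 174.4], [6.4, 175.4]]
22 716 [[-12.4, 172.4], [-3.0, 174.4], [6.2, 175.4]]
28 626 [[-12.7, 172.1], [-3.1, 174.4], [6.0, 175.4]]
34 22 [[-6.1, 171.2], [-2.2, 173.9], [6.4, 174.6]]
46 29 [[-17.3, 154.4], [-16.0, 155.8], [7.9, 157.1]]
shift [ 0.014  0.04  -0.093] turn [-0.02   0.011 -0.537]
```

View pics/w7.png

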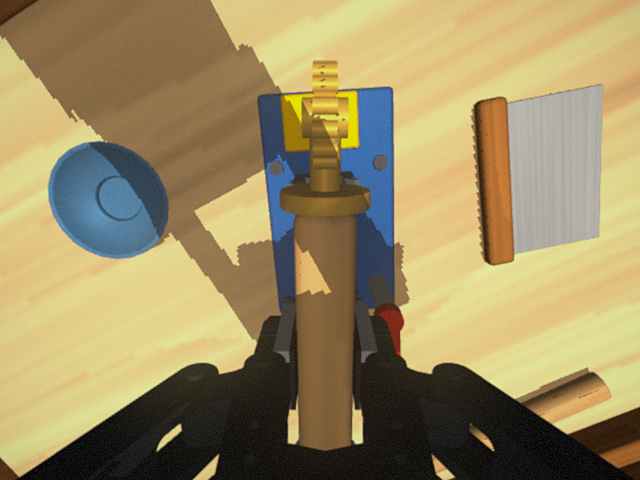

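jog_arm(
  plan=[
    [[0,0,1],[0,0,-0.54],1],
    [[0,0,1.4],[0,0,-0.54],1],
    [[0,0,1.4],[0,0,-0.54],1],
    [[0,0,1.4],[0,0,-0.54],1],
  ],
)

```text
time_s: 11.85
tcp_pos: [0.534, 0.0358, 0.1283]
orientation: [-179.9, 0.0, 65.4]
force: [-0.4, 0.3, -1.1]
opening: 0.222
```

```bash
cat > m.py <<'E'
from h import *
import sys
s,f=grab('wrist');t=wh(np.array([s['tcp_pos']]))[0];print(s['qpos'].round(1),s['orientation'],s['opening'],s['force'],t)
save(sys.argv[1],f['frame'])
H=wh(pts(f,s));zt=float(sys.argv[2])+12
m=(abs(H[...,1])<16)&(H[...,2]>zt+.5)&(H[...,2]<zt+8)
hh,e=np.histogram(H[m][:,0],bins=np.arange(-103,-45,2));print(list(zip(e.astype(int).tolist(),hh.tolist())))
for a in(-98,-90,-82,-74,-45,-35,-26,14,24):
    m=(abs(H[...,0]-a)<4)&(abs(H[...,1])<16)&(abs(H[...,2]-zt)<6)
    if m.sum()>10: print(a,m.sum(),np.percentile(H[m],[3,50,97],axis=0).round(1)[:,1:].tolist())
# saddles front, tops near z 50
m=(H[...,0]>-60)&(H[...,0]<-20)&(abs(abs(H[...,1])-19)<8)&(abs(H[...,2]-53)<2.5)
if m.sum(): print('saddle',m.sum(),np.percentile(H[m],[2,50,98],axis=0).round(1).tolist())
E
python3 m.py w8.png 120
```

```text
[  3.7  19.6 109.7   0.   50.8 -61.7] [-1.79935857e+02  3.14955611e-02  6.53570527e+01] 0.22192695540370175 [-0.38233344  0.34942507 -1.14368689] [-2.67214703e+00 -7.36905021e-02  1.06337718e+02]
[(-103, 0), (-101, 0), (-99, 0), (-97, 0), (-95, 3), (-93, 200), (-91, 206), (-89, 174), (-87, 207), (-85, 208), (-83, 183), (-81, 185), (-79, 206), (-77, 160), (-75, 169), (-73, 141), (-71, 0), (-69, 0), (-67, 0), (-65, 0), (-63, 0), (-61, 356), (-59, 443), (-57, 425), (-55, 183), (-53, 333), (-51, 362), (-49, 355)]
-98 269 [[-3.6, 128.2], [-0.3, 129.6], [3.1, 131.1]]
-90 763 [[-3.7, 127.0], [-0.3, 134.5], [3.2, 137.5]]
-82 1283 [[-6.9, 126.3], [-0.2, 135.3], [6.3, 137.8]]
-74 660 [[-3.7, 129.0], [-0.5, 134.4], [2.9, 137.3]]
-45 1555 [[-10.0, 131.5], [-0.8, 133.5], [8.5, 134.7]]
-35 1451 [[-10.1, 131.4], [-0.9, 133.5], [8.6, 134.6]]
-26 1331 [[-10.1, 131.7], [-0.8, 133.5], [8.4, 134.7]]
14 1015 [[-10.5, 131.5], [-1.2, 133.6], [7.8, 134.6]]
24 961 [[-10.7, 131.6], [-1.6, 133.6], [7.9, 134.6]]
saddle 153 [[-37.7, -22.2, 51.3], [-35.3, 16.2, 53.6], [-33.6, 21.7, 55.3]]
```

View pics/w8.png

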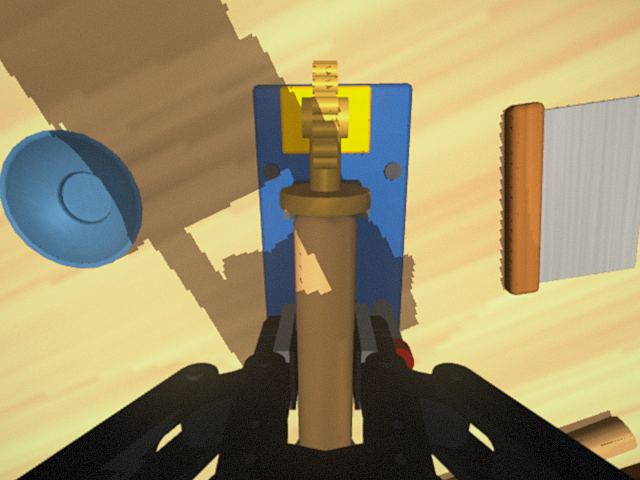

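Reversed brass collar reads x -61..-55, the same as at home; yaw is about 0.6° off and y about -1 mm. Correct and lower.

jog_arm(
  plan=[
    [[0.03,0,0.6],[0,0,-0.1],1],
    [[0.03,0,1.2],[0,0,-0.1],1],
    [[0.03,0,1.6],[0,0,-0.1],1],
    [[0.03,0,1.8],[0,0,-0.1],1],
    [[0.03,0,1.8],[0,0,-0.1],1],
  ],
)

```text
time_s: 12.4
tcp_pos: [0.5345, 0.0366, 0.0743]
orientation: [-180.0, 0.0, 66.0]
force: [-0.1, -0.2, -1.2]
opening: 0.225
```

```bash
python3 m.py w9.png 66
```

```text
[  3.8  24.2 111.5  -0.   44.3 -62.3] [-1.79963097e+02  1.94829073e-02  6.60437681e+01] 0.22483736725520534 [-0.05150521 -0.181277   -1.18363399] [-2.58527009  0.86058481 52.28439963]
[(-103, 0), (-101, 0), (-99, 0), (-97, 0), (-95, 0), (-93, 183), (-91, 216), (-89, 180), (-87, 206), (-85, 208), (-83, 158), (-81, 207), (-79, 190), (-77, 162), (-75, 185), (-73, 142), (-71, 0), (-69, 0), (-67, 0), (-65, 0), (-63, 0), (-61, 340), (-59, 425), (-57, 425), (-55, 186), (-53, 315), (-51, 360), (-49, 351)]
-98 261 [[-3.8, 73.8], [-0.5, 75.5], [2.9, 76.9]]
-90 762 [[-3.7, 74.7], [-0.2, 80.3], [3.1, 83.4]]
-82 1286 [[-6.9, 72.2], [-0.2, 81.3], [6.2, 83.8]]
-74 659 [[-3.6, 75.1], [-0.4, 80.4], [3.0, 83.1]]
-45 1554 [[-9.5, 77.4], [-0.3, 79.4], [9.0, 80.6]]
-35 1436 [[-9.6, 77.3], [-0.4, 79.4], [9.1, 80.6]]
-26 1347 [[-9.6, 77.5], [-0.1, 79.4], [9.0, 80.6]]
14 1025 [[-9.5, 77.6], [-0.4, 79.5], [8.9, 80.5]]
24 960 [[-9.5, 77.5], [-0.0, 79.6], [9.1, 80.6]]
saddle 1288 [[-47.7, -21.9, 50.6], [-40.9, -15.2, 53.3], [-33.8, 21.6, 55.3]]
```

View pics/w9.png

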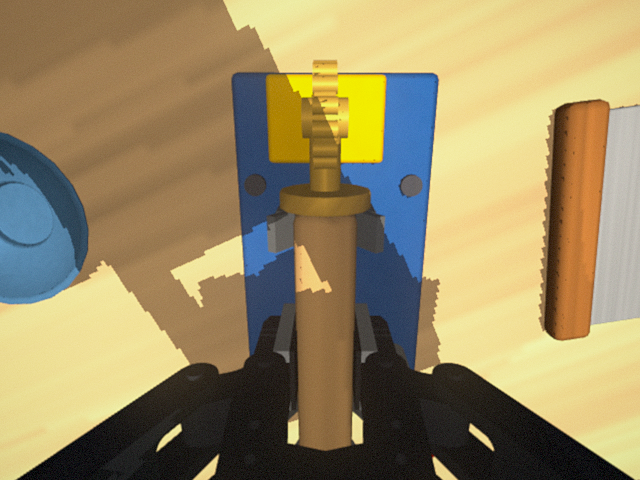

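Gap from saddle face to collar is sound on both sides (tool about 2 mm toward the front). Nudge 1.5 mm back and seat.

jog_arm(
  plan=[
    [[0,0.05,0.15],[0,0,0],1],
    [[0,0.05,0.3],[0,0,0],1],
    [[0,0.05,0.45],[0,0,0],1],
    [[0,0.05,0.6],[0,0,0],1],
    [[0,0.05,0.7],[0,0,0],1],
    [[0,0.05,0.73],[0,0,0],1],
    [[0,0.05,0.73],[0,0,0],1],
  ],
)

```text
time_s: 13.15
tcp_pos: [0.5359, 0.036, 0.0524]
orientation: [-180.0, 0.0, 66.1]
force: [-0.6, -0.3, -2.0]
opening: 0.227
```

```bash
python3 m.py w10.png 45
```

```text
[  3.7  26.3 112.   -0.   41.7 -62.4] [-1.79980402e+02  1.03393736e-02  6.60619477e+01] 0.2272433173630221 [-0.55935942 -0.29164188 -1.98572742] [-1.04746302  0.88963375 30.44592005]
[(-103, 0), (-101, 0), (-99, 0), (-97, 0), (-95, 0), (-93, 23), (-91, 183), (-89, 191), (-87, 176), (-85, 204), (-83, 183), (-81, 186), (-79, 207), (-77, 179), (-75, 144), (-73, 180), (-71, 86), (-69, 0), (-67, 0), (-65, 0), (-63, 0), (-61, 0), (-59, 378), (-57, 390), (-55, 371), (-53, 63), (-51, 196), (-49, 222)]
-98 114 [[-3.7, 51.9], [-0.2, 53.2], [2.9, 54.4]]
-90 741 [[-3.7, 53.4], [-0.5, 58.0], [2.9, 59.7]]
-82 1103 [[-6.6, 51.2], [-0.4, 60.2], [6.0, 62.2]]
-74 744 [[-3.7, 51.4], [-0.4, 58.9], [3.1, 62.1]]
-45 1600 [[-9.7, 54.8], [-0.1, 57.6], [9.3, 58.8]]
-35 1467 [[-9.6, 55.5], [-0.1, 57.6], [9.2, 58.7]]
-26 1360 [[-9.5, 55.6], [-0.1, 57.6], [9.0, 58.8]]
14 1033 [[-9.3, 55.9], [-0.0, 57.7], [8.9, 58.8]]
24 965 [[-9.4, 55.9], [-0.3, 57.7], [9.1, 58.7]]
saddle 2003 [[-58.2, -21.8, 50.6], [-42.2, -11.4, 53.3], [-34.0, 21.6, 55.3]]
```

View pics/w10.png

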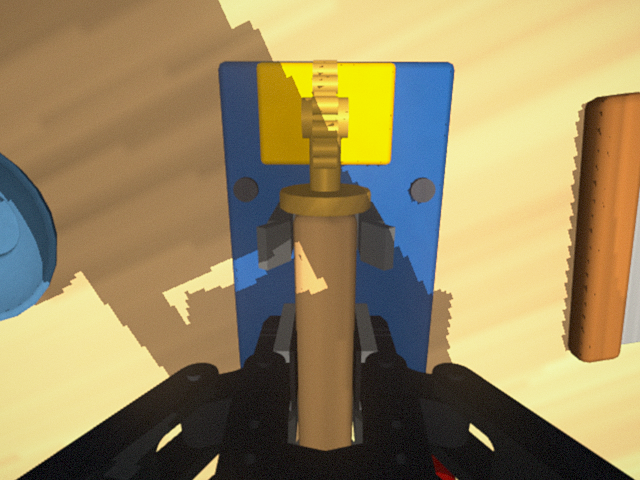

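Handle top is at 57.6 (home read 56.8), centred and parallel. Release and rise.

jog_arm(
  plan=[
    [[0,0,0.03],[0,0,0],1],
    [[0,0,0.03],[0,0,0],0.75],
    [[0,0,0.03],[0,0,0],0.6],
    [[0,0,0.03],[0,0,0],0.4],
    [[0,0,0.03],[0,0,0],0.4],
    [[0,0,0.03],[0,0,0],0.4],
  ],
)

```text
time_s: 13.8
tcp_pos: [0.5361, 0.036, 0.0518]
orientation: [180.0, -0.0, 66.1]
force: [0.8, -0.6, 1.0]
opening: 0.6
```

jog_arm(
  plan=[
    [[0,0,-0.5],[0,0,0],0.4],
    [[0,0,-1.5],[0,0,0],0.4],
    [[0,0,-3],[0,0,0],0.4],
    [[0,0,-4],[0,0,0],0.4],
    [[0,0,-4.6],[0,0,0],0.4],
    [[0,0,-4.6],[0,0,0],0.4],
  ],
)

```text
time_s: 14.4
tcp_pos: [0.5377, 0.0362, 0.1925]
orientation: [179.7, -0.1, 66.1]
force: [-0.0, 0.8, -0.5]
opening: 0.6
```

```bash
python3 m.py w11.png 45
python3 - <<'E'
from h import *
delta(hw(45,36,180),21)
E
```

```text
[  3.7  14.9 106.6   0.   58.3 -62.4] [ 1.79738101e+02 -1.38434344e-01  6.60621080e+01] 0.6003135687438144 [-0.04478676  0.79730229 -0.52519161] [  0.55899468   1.74277666 170.51092859]
[(-103, 0), (-101, 0), (-99, 0), (-97, 0), (-95, 0), (-93, 0), (-91, 15), (-89, 34), (-87, 18), (-85, 44), (-83, 33), (-81, 42), (-79, 33), (-77, 43), (-75, 20), (-73, 24), (-71, 21), (-69, 0), (-67, 0), (-65, 0), (-63, 0), (-61, 0), (-59, 48), (-57, 82), (-55, 84), (-53, 25), (-51, 10), (-49, 22)]
-98 11 [[-3.2, 51.5], [-0.4, 53.0], [2.6, 53.9]]
-90 152 [[-3.4, 52.1], [-0.3, 57.2], [2.7, 59.0]]
-82 169 [[-6.1, 51.2], [-0.3, 59.8], [4.7, 61.7]]
-74 158 [[-3.7, 51.4], [-0.3, 58.6], [2.8, 61.5]]
-45 377 [[-10.1, 54.7], [-0.3, 56.9], [9.4, 58.4]]
-35 386 [[-9.9, 54.0], [-0.3, 56.9], [9.6, 58.2]]
-26 344 [[-9.6, 55.4], [-0.3, 57.0], [8.8, 58.4]]
14 306 [[-10.0, 54.6], [-0.3, 57.0], [9.3, 58.1]]
24 301 [[-9.5, 54.7], [-0.3, 57.0], [9.6, 58.1]]
saddle 486 [[-57.1, -22.1, 50.6], [-41.5, -11.3, 53.3], [-33.7, 21.5, 55.3]]
shift [ 1.157  1.514 -0.373] turn [ 0.016 -0.019  7.51 ]
```

View pics/w11.png

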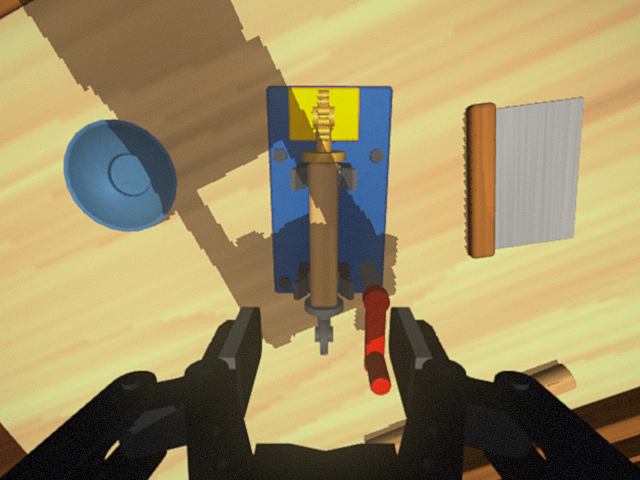

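The tool is home and reversed: brass wheel over yellow (323,110), handle top at 57.0 along its whole length. Locate the pin, then close the keeper.

```bash
cat > pin.py <<'E'
from h import *
s,f=grab('wrist');H=wh(pts(f,s));h=cv2.cvtColor(f['frame'],cv2.COLOR_RGB2HSV)
red=((h[...,0]<8)|(h[...,0]>172))&(h[...,1]>150)
m=red&(abs(H[...,2]-104)<3)&(abs(H[...,0]-60)<50)&(abs(H[...,1])<70)
print('pin',m.sum(),H[m].mean(0),H[m].min(0),H[m].max(0))
p=(H[m].min(0)+H[m].max(0))/2;print('angle',np.arctan2(p[0]-39.8,36-p[1]))
E
python3 pin.py; python3 - <<'E'
from h import *
delta(hw(83,37,150),21)
E
```

```text
pin 273 [ 82.23014728  36.33793594 104.00439996] [ 76.73766261  30.18688984 101.8031747 ] [ 88.84299559  42.33762993 105.95706926]
angle 1.5768966902606423
shift [1.202 2.805 0.582] turn [ 1.000e-03 -1.000e-03  7.511e+00]
```

jog_arm(
  plan=[
    [[0.5,1.2,0],[0,0,1.3],0.5],
    [[1,2.5,0],[0,0,2.6],0.5],
    [[1.2,2.8,0.3],[0,0,3.9],0.5],
    [[1.2,2.8,0.6],[0,0,5.2],0.5],
    [[1.2,2.8,0.6],[0,0,6.5],0.5],
    [[1.2,2.8,0.6],[0,0,7.5],0.5],
    [[1.2,2.8,0.6],[0,0,7.5],0.5],
    [[1.2,2.8,0.6],[0,0,7.5],0.5],
  ],
  grip_force=20,
)

```text
time_s: 15.3
tcp_pos: [0.6267, 0.0348, 0.1703]
orientation: [-180.0, 0.1, 21.2]
force: [0.4, 1.1, -0.1]
opening: 0.494
```

```bash
python3 pin.py; python3 - <<'E'
from h import *
s=env.get_state();print(wh(np.array([s['tcp_pos']])),s['opening'])
delta(hw(83,36.3,81),21)
E
```

```text
pin 477 [ 82.65834732  37.09126965 103.89264765] [ 76.56706608  30.67638657 101.22892199] [ 89.04218431  43.23026698 105.72790085]
angle 1.5929607023073333
[[ 82.53804064  36.79176358 148.7074227 ]] 0.5013686772153212
shift [0.003 0.024 2.257] turn [-0.005  0.014  0.039]
```

jog_arm(
  plan=[
    [[0,0,1],[0,0,0],0.5],
    [[0,0,2],[0,0,0],0.5],
    [[0,0,2.2],[0,0,0],0.5],
    [[0,0,2.2],[0,0,0],1],
    [[0,0,2.2],[0,0,0],1],
    [[0,0,2.2],[0,0,0],1],
    [[0,0,2.2],[0,0,0],1],
    [[0,0,2.2],[0,0,0],1],
  ],
  grip_force=20,
)

```text
time_s: 16.15
tcp_pos: [0.6281, 0.0349, 0.1069]
orientation: [180.0, -0.1, 21.1]
force: [-1.0, 0.5, 3.1]
opening: 0.152
```

```bash
python3 - <<'E'
from h import *
s=env.get_state();print(wh(np.array([s['tcp_pos']])),s['opening'],s['force'])
for t in (1.4,1.15,.9,.65,.4,.2,0,-.03):
    delta(hw(39.5+44*np.sin(t),36.3-44*np.cos(t),82),21)
E
```

```text
[[83.66697674 37.34447638 84.87577383]] 0.15228944202739655 [-0.99610039  0.52027709  3.07533184]
shift [-0.22   0.182  0.096] turn [ 0.006 -0.016  0.012]
shift [-0.543  0.353  0.095] turn [ 0.006 -0.016  0.012]
shift [-0.899  0.439  0.095] turn [ 0.006 -0.016  0.012]
shift [-1.264  0.435  0.094] turn [ 0.006 -0.016  0.012]
shift [-1.618  0.341  0.093] turn [ 0.006 -0.016  0.012]
shift [-1.876  0.204  0.093] turn [ 0.006 -0.016  0.012]
shift [-2.103  0.018  0.092] turn [ 0.006 -0.016  0.012]
shift [-2.134 -0.014  0.092] turn [ 0.006 -0.016  0.012]
```

jog_arm(
  plan=[
    [[-0.22,0.18,0],[0,0,0],1],
    [[-0.54,0.35,0],[0,0,0],1],
    [[-0.9,0.44,0],[0,0,0],1],
    [[-1.26,0.43,0],[0,0,0],1],
    [[-1.62,0.34,0],[0,0,0],1],
    [[-1.88,0.2,0],[0,0,0],1],
    [[-2.1,0.02,0],[0,0,0],1],
    [[-2.13,-0.01,0],[0,0,0],1],
  ],
)

```text
time_s: 16.95
tcp_pos: [0.5697, 0.0115, 0.1071]
orientation: [179.8, -0.3, 21.1]
force: [8.0, -5.4, -0.1]
opening: 0.151
```

jog_arm(
  plan=[
    [[0,0,0],[0,0,0],1],
    [[0,0,0],[0,0,0],1],
  ],
)

```text
time_s: 17.15
tcp_pos: [0.5698, 0.0114, 0.1071]
orientation: [179.9, -0.2, 21.1]
force: [4.1, -4.1, 3.2]
opening: 0.155
```

```bash
python3 - <<'E'
from h import *
s,f=grab('wrist');print(wh(np.array([s['tcp_pos']])),s['opening'],s['force']);save('w12.png',f['frame'])
E
```

```text
[[39.93950856 -7.80777142 85.05516369]] 0.15470513821714785 [ 4.14099479 -4.14913401  3.20854772]
```

View pics/w12.png

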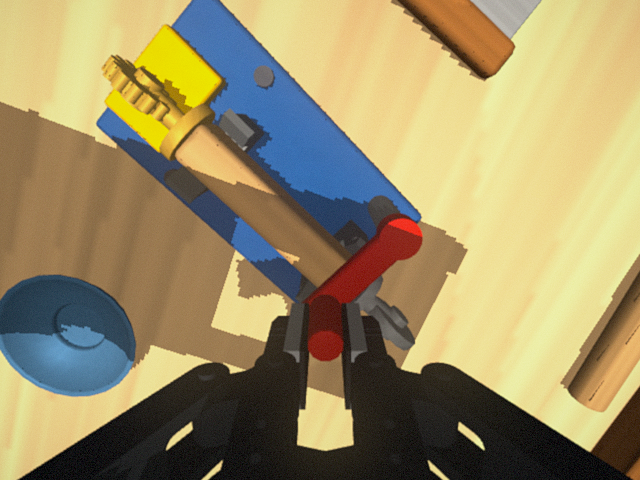

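Pin is at holder (40,-8) with a few newtons of reaction at the stop, so the keeper is closed. Release and rise.

jog_arm(
  plan=[
    [[0,0,0],[0,0,0],0.8],
    [[0,0,0],[0,0,0],0.5],
    [[0,0,0],[0,0,0],0.5],
    [[0,0,0],[0,0,0],0.5],
    [[0,0,-1],[0,0,0],0.5],
    [[0,0,-2.5],[0,0,0],0.5],
    [[0,0,-4],[0,0,0],0.5],
    [[0,0,-4.5],[0,0,0],0.5],
  ],
)

```text
time_s: 18.0
tcp_pos: [0.5696, 0.0123, 0.2454]
orientation: [179.9, -0.3, 21.1]
force: [-0.3, 0.6, -0.1]
opening: 0.503
```

jog_arm(
  plan=[
    [[-1,-1.6,-1],[0,0,0],0.5],
    [[-1.5,-2,-2],[0,0,0],0.5],
    [[-1.5,-2,-2],[0,0,0],0.5],
    [[-1.5,-2,-2],[0,0,0],0.5],
    [[-1.5,-2,-2],[0,0,0],0.5],
    [[-1.5,-2,-2],[0,0,0],0.5],
  ],
)

```text
time_s: 18.6
tcp_pos: [0.504, 0.0516, 0.2995]
orientation: [-180.0, 0.1, 21.0]
force: [0.3, 0.6, -0.1]
opening: 0.503
```

```bash
python3 pin.py; python3 m.py w13.png 45; python3 - <<'E'
from h import *
s,f=grab('wrist');H=wh(pts(f,s));h=cv2.cvtColor(f['frame'],cv2.COLOR_RGB2HSV)
red=((h[...,0]<8)|(h[...,0]>172))&(h[...,1]>150)
m=red&(abs(H[...,2]-72)<3)&(abs(H[...,0]-40)<40)
for y in range(-2,44,6):
    k=m&(abs(H[...,1]-y)<3)
    if k.sum(): print(y,k.sum(),H[k][:,0].min(),H[k][:,0].max())
for a in (66,72,78,84,90):
    k=(abs(H[...,0]-a)<3)&(abs(H[...,1])<12)&(H[...,2]>50)&(H[...,2]<66)
    if k.sum(): print(a,k.sum(),np.median(H[k],0),H[k].max(0))
s,f=grab('top');save('top2.png',f['frame'])
E
```

```text
pin 147 [ 38.59482204  -7.75701224 104.07782493] [ 32.86943835 -13.94013355 101.15572796] [ 44.8581169   -1.9591476  105.70997366]
angle -0.02129894097270617
[  5.7   6.  103.1  -0.   71.  -15.4] [-1.79969023e+02  1.16217388e-01  2.10301921e+01] 0.501175702417772 [-0.15534861 -0.43341173 -0.07376622] [-36.45657157   2.19632963 277.49687315]
[(-103, 0), (-101, 0), (-99, 0), (-97, 0), (-95, 0), (-93, 0), (-91, 10), (-89, 13), (-87, 11), (-85, 17), (-83, 16), (-81, 16), (-79, 23), (-77, 16), (-75, 9), (-73, 14), (-71, 7), (-69, 0), (-67, 0), (-65, 0), (-63, 0), (-61, 0), (-59, 21), (-57, 36), (-55, 34), (-53, 15), (-51, 5), (-49, 9)]
-90 72 [[-4.1, 52.0], [-0.5, 57.0], [2.6, 59.4]]
-82 95 [[-6.8, 51.3], [-0.1, 59.8], [5.3, 61.9]]
-74 70 [[-3.8, 51.7], [-0.2, 58.5], [2.9, 62.1]]
-45 186 [[-9.6, 52.3], [0.4, 56.9], [12.1, 58.2]]
-35 183 [[-9.3, 52.2], [0.5, 56.9], [12.2, 58.6]]
-26 174 [[-9.9, 54.4], [-0.0, 56.9], [9.2, 58.3]]
14 163 [[-9.9, 54.6], [0.1, 57.1], [9.0, 58.7]]
24 158 [[-9.7, 54.4], [0.3, 57.1], [9.1, 58.7]]
saddle 225 [[-57.1, -22.2, 50.9], [-41.3, 11.3, 53.3], [-33.7, 21.3, 55.3]]
-2 62 32.020664654986376 45.512806914779496
4 87 32.62850146458913 45.628551407821924
10 85 32.14852267486333 45.69258103078302
16 88 32.692173073803005 45.40644839429807
22 85 32.29653514503135 45.10977445056539
28 85 31.734157812549853 45.823414851839786
34 110 30.601047525813527 48.175446547648136
40 99 31.077533519813052 47.50410655789757
66 42 [6.65568682e+01 1.12320233e-02 5.36126949e+01] [68.93622291  2.93271792 57.70385304]
72 51 [7.17976607e+01 6.92084700e-02 5.81223987e+01] [74.86016581  6.52513138 61.69168425]
78 70 [77.85332773  0.83379062 58.10184541] [80.90434553  6.55520366 62.16232037]
84 47 [82.59383016  0.63683458 59.82832534] [86.90159713  6.44898552 61.95591795]
90 22 [88.84983381  0.43353134 57.00526681] [92.83971963  2.68134575 59.74102467]
```

View pics/w13.png

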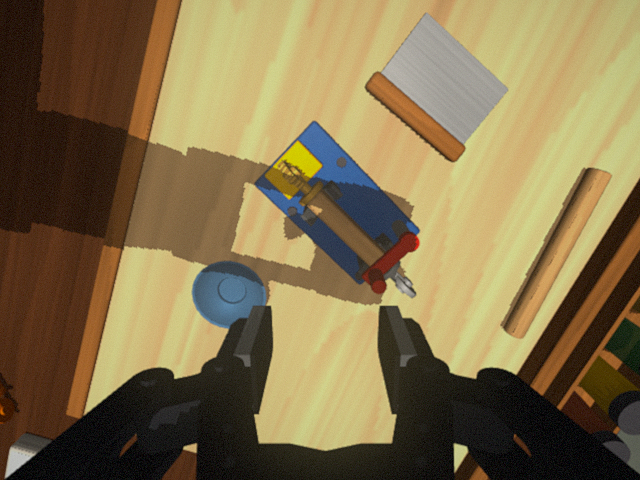

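View pics/top2.png

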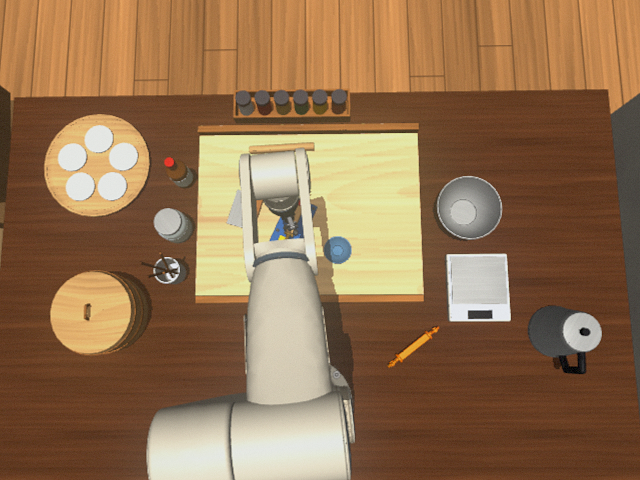

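The keeper arm is square over the rear saddle (angle about 0). The brass wheel is over the yellow plate with its centre at about x -81, the steel wheel at about +79, and both tops at z 61–62. The other things stand where they were. Handing in.

```bash
python3 -c "
from h import *
print(env.job_done())"
```

```text
the job is handed in; nothing more can be done
None
```

The pastry wheel is reversed and lying in both saddles with the keeper closed over it, and I handed the job in after about 19 s of robot time. I pinched the keeper's pin and swung it to about 1.58 rad. I then lifted the tool, turned it 180°, set it down reversed and swung the keeper shut against its stop.

My last camera checks, in the holder's frame:

| Item | Measured | Target |
|---|---|---|
| Fluted wheel centre, x | about -81 mm | -80 mm ± 12 |
| Plain wheel centre, x | about +79 mm | +80 mm ± 12 |
| Tool axis, y | within about 1 mm of 0 | within 8 mm |
| Tool axis, z | about 45 mm (handle top level at 57 mm) | 45 mm ± 5 |
| Keeper angle | about 0 rad (-0.02 measured) | below 0.15 rad |

The gripper was clear of everything, and the other kitchen things looked unmoved, except that the arm partly hid the scraper in the last top view.

No check failed. The one surprise was that the keeper started about 0.24 rad open, so I measured the pin before pinching it. My holder origin is good to about 2 mm, well inside the limits.

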